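# Stow and set the air sampler

### The job

Get the portable air sampler ready for its next run: push its telescoping mast fully home where it stands, innermost tube first, then set the sampler down flat in the charging dock and let go of it. With it sitting in the dock, turn its dial to five clicks clockwise from the stop (the red mark), and leave it there with the mast still home. Do not disturb the bottle, the vial rack or the jar.

Things in the scene. Friction and masses are not known exactly. Their poses are not given: they have to be found in the camera images.
- sampler_mid (a point): the portable air sampler, a loose blue box 170 (its x) x 80 (its y) x 40 mm high, about 0.65 kg, upright with z up; this point is the middle of the box, 20 mm above its underside. It carries the mast at its +x end and the dial at its -x end; its centre of mass lies about 30 mm from this point towards the mast.
- sleeve (a point): centre of the fixed grey square sleeve (34 x 34 mm across, sides parallel to the box's, 44 mm high) in which the mast slides: 45 mm along +x from the middle of the box and 62 mm above the box's underside; the sleeve spans 40 to 84 mm above the underside. A good place to carry the sampler by. Axes as the box's.
- mast_top (a point): centre of the flat top of the orange cap (30 mm diameter, 8 mm high) on the innermost mast tube; straight above the sleeve. With both tubes fully home it lies 97 mm above the box's underside; each tube's extension adds to that.
- inner_tube (a joint): extension of the innermost (thin, 16 mm) tube out of the middle tube, m: 0 = fully home, 0.055 = fully out. It slides with about 3 N of friction and stays where it is left. Pressing down on the cap moves this tube first; at home its cap rests on the middle tube's collar.
- middle_tube (a joint): extension of the middle (24 mm) tube, with its dark 30 mm collar, out of the sleeve, m: 0 = fully home, 0.055 = fully out. About 8 N of friction; at home its collar rests on the sleeve.
- dial (a joint): angle of the click dial on the sampler, rad: 0 = against its anticlockwise stop (white pointer at the long red mark, pointing along the box's -x), growing clockwise seen from above. It clicks into a detent every 0.5236 rad (30 degrees, one mark each), stop included, up to 8 clicks, and settles into the nearest detent when let go; pulling it out of a detent takes about 0.05 N m. It turns the sampler with it unless that sits in the dock.
- dial_grip (a point): point on the dial's axis at gripping height, 77 mm above the box's underside and 45 mm along the box's -x from its middle. The dial's black bar grip, 42 mm long along this point's x axis, 14 mm thick along its y, reaches from 25 mm below to 7 mm above this point (a 44 mm disc, the dial's foot, fills the lowest 2 mm of that and 6 mm more below); the white pointer is on its -x end. The point turns with the dial.
- dock: white charging dock fixed to the bench: a shallow tray 192 (x) x 102 (y) mm outside, walls 8 mm thick, rim 22 mm above the bench, pocket 176 x 86 mm, its floor 8 mm above the bench. Origin at the centre of its underside. The sampler fits in its pocket with 3 mm to spare on each side, with its length along the dock's, either way round.
- reagent: bystander: amber bottle, 60 mm diameter, 100 mm high; origin at the centre of its underside.
- vial_rack: bystander: white rack 100 x 60 x 30 mm with small capped vials reaching 49 mm; origin at the centre of its underside.
- septa_jar: bystander: small jar, 48 mm diameter, 50 mm high; origin at the centre of its underside.

How it is judged:
By the outcome, as a careful person would: the job done as asked, in the order asked, and still so for the second after the job is handed in, with the robot touching nothing.
It also fails if it takes over 67 s, if anything falls off the work surface, if the arm or the gripper's body presses on something with over 40 N, if the wrist force passes 120 N, or if a joint passes its speed limit or range.

### The arm

A 6-joint arm with a two-finger parallel gripper is mounted at the origin on the work surface. World frame = base frame: x ahead of the robot, y to its left, z up, the work surface at z = 0. Lengths are in m, angles in degrees, forces in N, time in s.
With the tool pointing down it reaches from about 0.3 to 0.75 m from the base axis. Payload 8.5 kg.
Tool frame: the origin (TCP) lies midway between the tips of the shut fingers; the grasp point (between the pads) lies 19 mm behind it; z points along the fingers, y is the direction in which the jaws open and shut (so a half turn about z gives the same grasp; the last joint's range is limited). The gripper opens to 85 mm and grips with 20 to 120 N. Pads are 22 mm wide; open, the fingers measure 114 mm over their backs; the gripper's body (76 mm by 85 mm) begins 54 mm behind the grasp point. The pads swing forward as they close: fully open they stand 13 mm farther back than shut.
Start: joints at [60.258, 21.807, 74.336, -0, 83.858, -12.336], TCP at [0.165, 0.525, 0.231] pointing down, gripper open.
Joint ranges: [-178.18, 178.18], [-50.72, 133.34], [12.68, 142.11], [-81.47, 261.47], [9.98, 163.14], [-165.26, 165.26]. Speed limits (degrees/s): [136.94, 136.94, 180, 180, 180, 180].

### API

Orientations are given as a 3x3 rotation matrix whose columns are the frame's x, y, z axes.
In Python, from rig import env, viewer, ticket gives the robot as it stands. The module is installed in compiled form; this text tells all that it offers.
- The arm moves only by the shell command python3 -m pendant 'ROWS' [FORCE]. ROWS is JSON, a list of rows, each a list of 3 entries, a list of its own where there are three numbers: the shift along the world's x, y, z in mm, then the turn about the world's z in rad, then the opening, from -1 (shut) to 1 (fully open). A call has 1 to 12 rows; each row shifts and turns the pose as measured when the row begins; what a row does not reach is not made up. A row lasts 1/8 s, in which the tool goes at most 62.5 mm and 10.7 degrees, less where a joint would pass 70% of its speed; a pose out of reach is approached as far as the arm can. A call with a gripper value outside its range is refused whole. The fingers move at their own pace and stop on an object; FORCE is the grip in N (left out, the last holds). Time passes only in rows, so rows that do not move let the fingers close. It gives the time, the measured TCP pose, the force and the opening at its end, in the units of the state.
- env.observe(): the state, without advancing time (a new reading comes with each control period).
- viewer.get_image(name): name is "scene" or "top" or "wrist"; returns (picture, depth): 480x640x3 uint8, red, green, blue; 480x640 float32, m along the optical axis (not along the pixel's ray), 0 where there is no reading.
- viewer.camera_params(name): a dict with "fx", "fy", "cx", "cy" (pixels), "rvec" (rotation vector, rad) and "tvec" (3), from world to camera coordinates, as OpenCV has them; the wrist camera has in their place "T_tool_cam" (4x4, takes a point from camera to tool coordinates, whose origin is the TCP and whose axes are the flange's). Camera axes: x right, y down, z forward; pixel columns grow to the right and rows downward; lengths in m; the calibration is good to about 2 mm. A picture is of the moment at which its call begins: read the wrist's pose just before it. camera_params takes no time and is no camera call.
- ticket.close_job(): hands the job in, once; it reports no verdict.
The state is a dict: "time_s": time; "q": joint angles; "qvel": joint speeds; "joint_efforts": joint torques, N m; "position": TCP position; "tool_rot": TCP orientation; "ft_force": force on the tool from outside, world axes, zero at the start; "wrist_torque": the same for the moment, N m; "grip_width": finger opening in m.
Only numpy, scipy, OpenCV 4.12 (cv2) and the standard library are available. Lean on these libraries where they do the work, as an engineer would, in place of code of your own. Each camera call takes 0.05 s, during which the arm holds its last target. There are 200 camera calls.

## Working session

There is one attempt and no reset: what is moved stays moved. The work goes in short steps, Python scripts to look and compute and a shell command to move; the robot and the scene stay as the last step left them, time stands still between calls to the robot, and variables do not carry over. Pictures are saved under pics/ and viewed, about 8 in all and at most 12, crops included, and the job is handed in when it is done.

```bash
mkdir -p pics; cat > h.py <<'E'
import numpy as np, cv2
from rig import env, viewer, ticket
def ray(cam):
    p=viewer.camera_params(cam)
    K=np.array([[p["fx"],0,p["cx"]],[0,p["fy"],p["cy"]],[0,0,1]])
    if "rvec" in p:
        R=cv2.Rodrigues(np.array(p["rvec"],float))[0]; t=np.array(p["tvec"],float).ravel()
        return K,R.T,-R.T@t
    s=env.observe(); T=np.array(p["T_tool_cam"]); Rt=np.array(s["tool_rot"])
    return K,Rt@T[:3,:3],Rt@T[:3,3]+np.array(s["position"])
def snap(cam,name):
    C=ray(cam); im,d=viewer.get_image(cam)
    cv2.imwrite(f"pics/{name}.png",im[:,:,::-1]); np.savez(f"pics/{name}.npz",d=d,K=C[0],R=C[1],o=C[2]); return im,d
def load(name):
    z=np.load(f"pics/{name}.npz"); return z["d"],z["K"],z["R"],z["o"]
def pt(name,u,v,z=None):
    d,K,R,o=load(name); r=R@np.linalg.inv(K)@np.array([u,v,1.])
    if z is None:
        w=d[int(v)-1:int(v)+2,int(u)-1:int(u)+2]; return o+r*np.median(w[w>0])
    return o+r*(z-o[2])/r[2]
def proj(name,P):
    d,K,R,o=load(name); c=K@(R.T@(np.array(P)-o)); return c[:2]/c[2]
E
python3 - <<'E'
from h import *
np.set_printoptions(precision=4,suppress=True)
for c in("scene","top"): snap(c,c+"0")
for c in("scene0","top0"): print(load(c)[3],load(c)[2][:,2])
a=cv2.imread("pics/scene0.png");b=cv2.imread("pics/top0.png")
print(viewer.camera_params("wrist")); s=env.observe();print(s["ft_force"],s["tool_rot"],s["time_s"],s["grip_width"])
E
```

```text
[0.9784 0.5165 0.9593] [-0.3062 -0.5055 -0.8067]
[ 0.5211 -0.      1.1628] [ 0.0969  0.003  -0.9953]
{'fx': 374.1115281688048, 'fy': 374.1115281688048, 'cx': 328.47081960342115, 'cy': 239.49787099216726, 'T_tool_cam': array([[-0.0015, -0.962 , -0.273 ,  0.0673],
       [ 1.    , -0.0015, -0.0002,  0.0015],
       [-0.0003, -0.273 ,  0.962 , -0.1425],
       [ 0.    ,  0.    ,  0.    ,  1.    ]])}
[-1.0867 -0.381   0.1327] [[-0.9542  0.2992 -0.0007]
 [ 0.2992  0.9542 -0.0011]
 [ 0.0003 -0.0012 -1.    ]] 0.1 0.08547101068565405
```

View pics/top0.png

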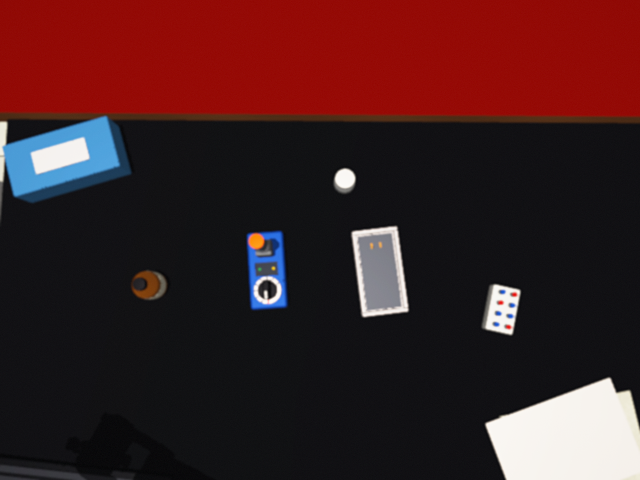

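View pics/scene0.png

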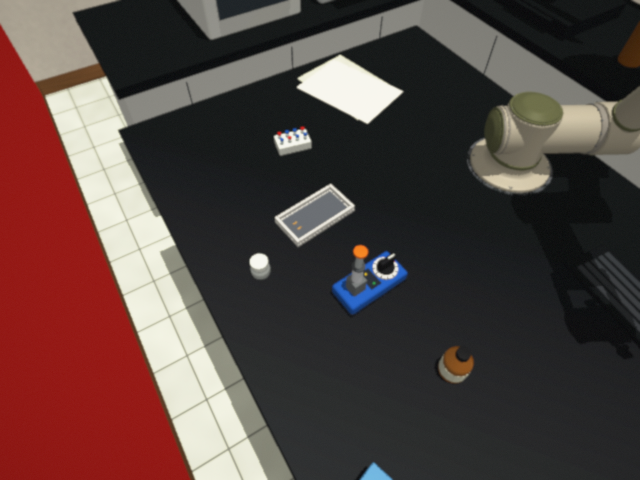

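The top view shows the sampler around (267,270), with the orange cap at (257,241) and the dial at (267,290). The dock is at (380,271), the bottle at (150,285), the jar at (345,180) and the rack at (502,310). In the scene view the mast is extended, with its cap at (361,252).

```bash
python3 - <<'E'
from h import *
np.set_printoptions(precision=4,suppress=True)
def cloud(n):
    d,K,R,o=load(n); v,u=np.mgrid[:480,:640]; r=np.stack([u,v,np.ones_like(u)],-1)@np.linalg.inv(K).T@R.T
    return o+r*d[...,None]
for n in("top0","scene0"):
    im=cv2.imread(f"pics/{n}.png"); P=cloud(n); h=cv2.cvtColor(im,cv2.COLOR_BGR2HSV)
    org=(cv2.inRange(h,(5,180,150),(16,255,255))>0)
    org&=(P[...,0]>.5)&(abs(P[...,1]-.12)<.15)&(P[...,2]>.06)
    q=P[org]; v,u=np.nonzero(org); print(n,"cap px",u.mean(),v.mean(),len(q),"med",np.median(q,0),"zmax",np.percentile(q[:,2],[50,90,98]))
    top=q[q[:,2]>np.percentile(q[:,2],90)-.003]; print(" top",top.mean(0))
    bl=(cv2.inRange(h,(105,150,60),(125,255,255))>0)&(P[...,2]>.03)&(P[...,2]<.05)&(P[...,0]>.4)&(P[...,0]<.8)&(abs(P[...,1]-.12)<.15)
    q=P[bl]; c,s,a=cv2.minAreaRect((q[:,:2]*1000).astype(np.float32)); print(" blue",c,s,a,np.median(q[:,2]))
    dk=(P[...,2]>.012)&(P[...,2]<.03)&(P[...,0]>.4)&(P[...,0]<.75)&(P[...,1]<.0)&(P[...,1]>-.2)&(im.min(2)>120)
    q=P[dk]; c,s,a=cv2.minAreaRect((q[:,:2]*1000).astype(np.float32)); print(" dock",c,s,a,np.median(q[:,2]))
    for nm,x0,x1,y0,y1 in(("bottle",.45,.65,.25,.45),("jar",.7,.85,-.1,.05),("rack",.4,.6,-.4,-.25)):
        m=(P[...,0]>x0)&(P[...,0]<x1)&(P[...,1]>y0)&(P[...,1]<y1)&(P[...,2]>.012); q=P[m]; print(" ",nm,q.mean(0),q.min(0),q.max(0))
a=cv2.imread("pics/top0.png")[215:335,235:415]; b=cv2.imread("pics/scene0.png")[180:325,265:415]
cv2.imwrite("pics/c1.png",np.hstack([cv2.resize(a,(440,480),interpolation=3)[:, :],cv2.resize(b,(360,480),interpolation=3)]))
E
```

```text
top0 cap px 256.9846153846154 241.2 65 med [0.6377 0.1273 0.1945] zmax [0.1945 0.1968 0.1986]
 top [0.6405 0.1286 0.1955]
 blue (595.8101806640625, 125.66738891601562) (169.98654174804688, 80.37376403808594) 4.363265514373779 0.0392506908953012
 dock (596.1959838867188, -126.81073760986328) (191.91094970703125, 102.37040710449219) 7.3537750244140625 0.02090711125150868
  bottle [0.559  0.3749 0.0678] [0.53   0.3529 0.0126] [0.5892 0.4149 0.105 ]
  jar [ 0.796  -0.046   0.0433] [ 0.7763 -0.0684  0.012 ] [ 0.8215 -0.0247  0.0562]
  rack [ 0.5107 -0.381   0.0313] [ 0.4617 -0.4     0.0122] [ 0.5673 -0.3576  0.0535]
scene0 cap px 360.2 251.18666666666667 150 med [0.6398 0.1286 0.1968] zmax [0.1968 0.1987 0.1997]
 top [0.6399 0.1274 0.1974]
 blue (595.0757446289062, 124.39154815673828) (170.42982482910156, 80.79244995117188) 4.003695011138916 0.04074504062011253
 dock (595.0274047851562, -128.71881103515625) (194.60763549804688, 104.50228881835938) 7.09424352645874 0.021717412805757452
  bottle [0.5713 0.3869 0.067 ] [0.5312 0.3541 0.0121] [0.59   0.4133 0.1054]
  jar [ 0.801  -0.0418  0.0414] [ 0.7754 -0.0708  0.0126] [ 0.8227 -0.024   0.056 ]
  rack [ 0.5157 -0.3791  0.0315] [ 0.4635 -0.4     0.0124] [ 0.5661 -0.3571  0.0564]
```

View pics/c1.png

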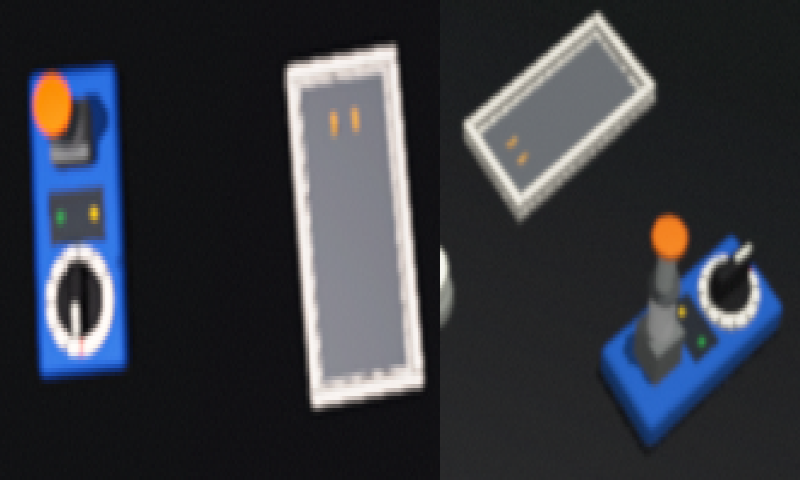

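The box is at (0.5954, 0.125) with yaw +4.2°. The dock is at (0.5956, -0.1275) with yaw +7.2°. The cap is at (0.640, 0.128), top z about 0.197, which means roughly 0.10 m of total extension. Both views agree. Next I move over the cap with the fingers shut.

```bash
python3 -m pendant '[[[43,-36,2],0.034,-1],[[43,-36,2],0.034,-1],[[43,-36,2],0.034,-1],[[43,-36,2],0.034,-1],[[43,-36,2],0.034,-1],[[43,-36,0],0.034,-1],[[43,-36,0],0.034,-1],[[43,-36,0],0.034,-1],[[43,-36,0],0.034,-1],[[43,-36,0],0.034,-1],[[30,-25,0],0.034,-1],[[0,0,0],0,-1]]' 60
```

```text
time_s: 1.6
position: [0.6352, 0.1238, 0.2357]
tool_rot: [[-0.996, -0.085, -0.008], [-0.085, 0.996, -0.004], [0.008, -0.004, -1.0]]
ft_force: [-0.4, -0.5, -0.9]
grip_width: -0.0001
```

```bash
python3 -m pendant '[[[5,4,0],-0.012,-1],[[0,0,0],0,-1]]'; python3 - <<'E'
from h import *
snap("wrist","w1"); print(env.observe()["position"]); print([proj("w1",p).round() for p in([.5505,.1217,.077],[.64,.128,.197])])
E
```

```text
time_s: 1.85
position: [0.6395, 0.1292, 0.2354]
tool_rot: [[-0.997, -0.073, -0.009], [-0.073, 0.997, -0.004], [0.009, -0.003, -1.0]]
ft_force: [0.1, -0.1, -0.7]
grip_width: -0.0
[0.63936856 0.1291773  0.23554904]
[array([327., 105.]), array([325., 270.])]
```

View pics/w1.png

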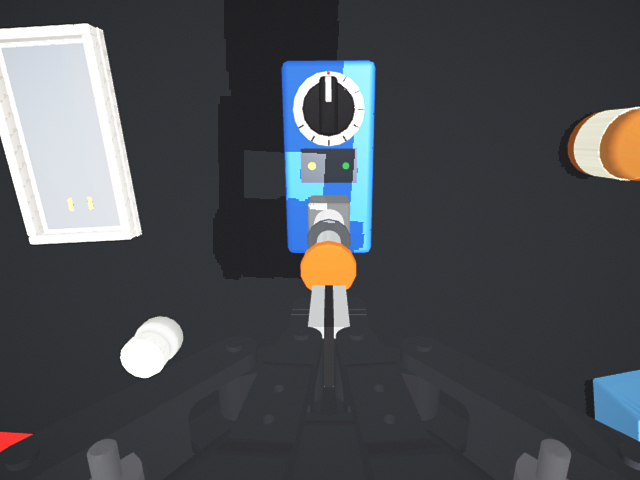

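The wrist view has the cap at (328,270), predicted (325,270), and the dial at (329,108) with its pointer on the red mark, so it reads zero. Now I press down.

```bash
python3 -m pendant '[[[0,0,-17],0,-1],[[0,0,-17],0,-1],[[0,0,-6],0,-1],[[0,0,-6],0,-1],[[0,0,-6],0,-1],[[0,0,-6],0,-1],[[0,0,-6],0,-1],[[0,0,-6],0,-1],[[0,0,-6],0,-1]]'
```

```text
time_s: 3.02
position: [0.6382, 0.1319, 0.1611]
tool_rot: [[-0.997, -0.077, -0.003], [-0.077, 0.997, -0.005], [0.003, -0.004, -1.0]]
ft_force: [-1.7, -0.4, 2.7]
grip_width: -0.0001
```

```bash
python3 -m pendant '[[[0,0,-6],0,-1],[[0,0,-6],0,-1],[[0,0,-6],0,-1],[[0,0,-6],0,-1],[[0,0,-6],0,-1],[[0,0,-5],0,-1],[[0,0,-4],0,-1]]'
```

```text
time_s: 3.9
position: [0.6382, 0.1319, 0.1223]
tool_rot: [[-0.997, -0.077, -0.0], [-0.077, 0.997, -0.005], [0.001, -0.005, -1.0]]
ft_force: [-2.5, -2.3, 7.7]
grip_width: -0.0002
```

```bash
python3 -m pendant '[[[0,0,-6],0,-1],[[0,0,-6],0,-1],[[0,0,-6],0,-1],[[0,0,-5],0,-1],[[0,0,-4],0,-1],[[0,0,-4],0,-1]]'
```

```text
time_s: 4.65
position: [0.6385, 0.1319, 0.0965]
tool_rot: [[-0.997, -0.077, 0.005], [-0.077, 0.997, -0.005], [-0.005, -0.006, -1.0]]
ft_force: [-15.9, -1.9, 43.7]
grip_width: -0.0001
```

Force went 3 N, then 8 N, then a firm stop at z=0.0965, so both tubes are home, inner first. I back off, open the gripper and look.

```bash
python3 -m pendant '[[[0,0,20],0,-1],[[0,0,40],0,1],[[0,-2,40],0,1],[[0,-2,0],0,1],[[0,0,0],0,1]]'; python3 - <<'E'
from h import *
snap("wrist","w2"); print([proj("w2",p).round() for p in([.5505,.1217,.084],[.64,.1283,.097])])
b=cv2.imread("pics/w2.png"); cv2.imwrite("pics/w2c.png",b)
E
```

```text
time_s: 5.28
position: [0.6379, 0.1287, 0.1964]
tool_rot: [[-0.997, -0.078, 0.003], [-0.078, 0.997, -0.004], [-0.003, -0.004, -1.0]]
ft_force: [0.1, -0.6, 0.0]
grip_width: 0.0723
[array([328.,  99.]), array([327., 240.])]
```

View pics/w2.png

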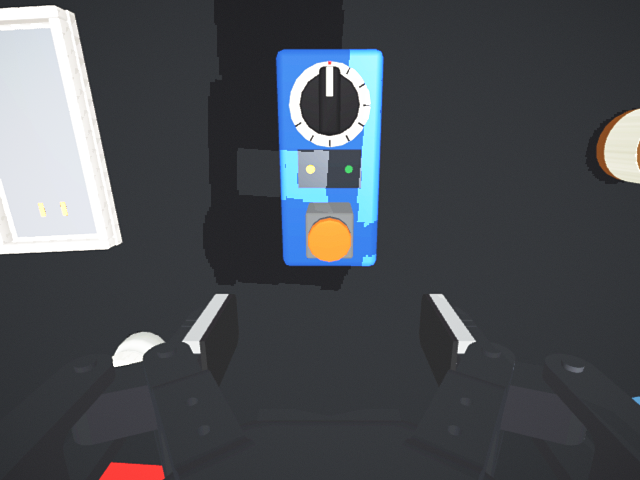

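Mast home: cap at (329,240), as predicted. The sampler hasn't moved. I descend and grip the sleeve.

```bash
python3 -m pendant '[[[2,0,-30],0,1],[[0,0,-35],0,1],[[0,0,-35],0,1],[[0,0,-25],0,1],[[0,0,-12],0,1],[[0,0,-8],0,1],[[0,0,0],0,1]]'
```

```text
time_s: 6.2
position: [0.6378, 0.1294, 0.0412]
tool_rot: [[-0.997, -0.078, -0.004], [-0.078, 0.997, -0.003], [0.004, -0.003, -1.0]]
ft_force: [0.2, 0.4, 0.1]
grip_width: 0.0857
```

```bash
python3 -m pendant '[[[2,-1,6],0,1],[[0,0,0],0,-1],[[0,0,0],0,-1],[[0,0,0],0,-1],[[0,0,0],0,-1],[[0,0,0],0,-1],[[0,0,0],0,-1]]' 90
```

```text
time_s: 7.08
position: [0.6412, 0.1287, 0.0506]
tool_rot: [[-0.997, -0.078, 0.001], [-0.078, 0.997, -0.003], [-0.001, -0.003, -1.0]]
ft_force: [-0.6, 1.0, 1.0]
grip_width: 0.0329
```

```bash
python3 -m pendant '[[[0,0,10],0,-1],[[0,0,20],0,-1],[[0,0,15],0,-1],[[0,-25,0],0.013,-1],[[0,-40,0],0.013,-1],[[0,-45,0],0.013,-1],[[0,-45,0],0.013,-1],[[0,-40,0],0,-1],[[0,-30,0],0,-1],[[0,-15,0],0,-1],[[0,0,0],0,-1]]'; python3 - <<'E'
from h import *
snap("wrist","w3"); snap("top","t3"); snap("scene","s3")
b=cv2.imread("pics/s3.png")[120:300,220:420]; cv2.imwrite("pics/c3.png",np.hstack([cv2.resize(cv2.imread("pics/w3.png"),(480,360)),cv2.resize(b,(320,360))]))
print(env.observe()["position"])
E
```

```text
time_s: 8.45
position: [0.6359, -0.1175, 0.0931]
tool_rot: [[-0.991, -0.133, -0.013], [-0.133, 0.991, -0.001], [0.013, 0.001, -1.0]]
ft_force: [-0.7, 1.0, -8.3]
grip_width: 0.0326
[ 0.63600753 -0.1157228   0.09327995]
```

View pics/c3.png

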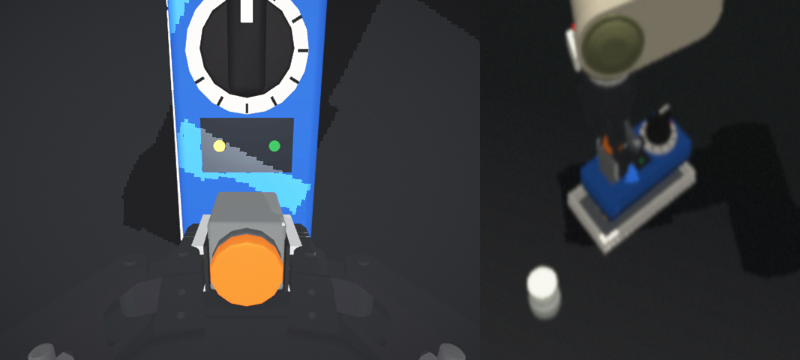

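The sampler is held, the mast is home and the box is above the dock. I measure the carried box's pose by depth in both fixed views.

```bash
cat >> h.py <<'E'
def blue(n,z0,z1):
    d,K,R,o=load(n); v,u=np.mgrid[:480,:640]; P=o+(np.stack([u,v,np.ones_like(u)],-1)@np.linalg.inv(K).T@R.T)*d[...,None]
    im=cv2.imread(f"pics/{n}.png"); h=cv2.cvtColor(im,cv2.COLOR_BGR2HSV)
    m=(cv2.inRange(h,(100,130,50),(125,255,255))>0)&(P[...,2]>z0)&(P[...,2]<z1)&(P[...,0]>.4)&(P[...,0]<.75)&(P[...,1]>-.3)&(P[...,1]<.2)
    q=P[m]; c,s,a=cv2.minAreaRect((q[:,:2]*1000).astype(np.float32))
    A=np.c_[q[:,:2]-q[:,:2].mean(0),np.ones(len(q))]; f=np.linalg.lstsq(A,q[:,2],rcond=None)[0]
    print(n,"blue",np.round(c,1),np.round(s,1),round(a,2),"z",np.median(q[:,2]).round(4),"slope",f.round(4),len(q))
    return q
E
python3 - <<'E'
from h import *
for n in("t3","s3"):
    blue(n,.072,.095)
E
```

```text
t3 blue [ 612.9 -121.3] [88.3 29.6] 69.94 z 0.0827 slope [-0.0271  0.0068  0.0826] 296
s3 blue [ 590.2 -122.2] [169.7  81.4] 7.59 z 0.0835 slope [-0.011  -0.0425  0.0826] 793
```

```bash
python3 -m pendant '[[[5,-5,0],-0.003,-1],[[0,0,0],0,-1],[[0,0,-8],0,-1],[[0,0,0],0,-1]]'; python3 - <<'E'
from h import *
snap("scene","s4"); blue("s4",.06,.09); print(env.observe()["position"])
E
```

```text
time_s: 9.1
position: [0.6414, -0.1186, 0.0845]
tool_rot: [[-0.991, -0.135, -0.014], [-0.135, 0.991, 0.0], [0.014, 0.002, -1.0]]
ft_force: [-0.8, 0.1, -8.6]
grip_width: 0.0328
s4 blue [ 596.3 -124.4] [170.7  82.5] 7.6 z 0.0746 slope [-0.01   -0.0553  0.0733] 849
[ 0.64172038 -0.11864329  0.08501521]
```

```bash
python3 -m pendant '[[[0,-3.5,0],-0.006,-1],[[0,0,0],0,-1],[[0,0,-6],0,-1],[[0,0,0],0,-1]]'; python3 -m pendant '[[[0,0,-5],0,-1],[[0,0,-4],0,-1],[[0,0,0],0,-1]]'
```

```text
time_s: 9.65
position: [0.6417, -0.1225, 0.0788]
tool_rot: [[-0.992, -0.128, -0.013], [-0.128, 0.992, -0.0], [0.013, 0.002, -1.0]]
ft_force: [0.2, -0.6, -8.9]
grip_width: 0.0325
time_s: 10.02
position: [0.6417, -0.1225, 0.069]
tool_rot: [[-0.992, -0.128, -0.013], [-0.128, 0.992, 0.0], [0.013, 0.002, -1.0]]
ft_force: [0.4, -0.1, -8.6]
grip_width: 0.0328
```

```bash
python3 -m pendant '[[[0,0,-4],0,-1],[[0,0,-3],0,-1],[[0,0,-2],0,-1],[[0,0,-1],0,-1],[[0,0,0],0,-1]]'
```

```text
time_s: 10.65
position: [0.6419, -0.1225, 0.0592]
tool_rot: [[-0.992, -0.128, -0.012], [-0.128, 0.992, -0.0], [0.012, 0.001, -1.0]]
ft_force: [-0.3, -0.4, -8.1]
grip_width: 0.033
```

```bash
python3 -m pendant '[[[0,0,-1],0,-1],[[0,0,-1],0,-1],[[0,0,0],0,-1]]'
```

```text
time_s: 11.02
position: [0.6419, -0.1225, 0.0591]
tool_rot: [[-0.992, -0.128, -0.011], [-0.128, 0.992, -0.001], [0.011, 0.0, -1.0]]
ft_force: [-0.8, 0.5, -7.4]
grip_width: 0.0326
```

```bash
python3 -m pendant '[[[0,0,-2.5],0,-1],[[0,0,-2.5],0,-1],[[0,0,0],0,-1]]'
```

```text
time_s: 11.4
position: [0.642, -0.1224, 0.0591]
tool_rot: [[-0.992, -0.129, -0.008], [-0.129, 0.992, -0.003], [0.009, -0.002, -1.0]]
ft_force: [0.1, 1.1, -8.5]
grip_width: 0.0327
```

Contact with the floor: z stays put and the tilt is levelling out. I release and lift.

```bash
python3 -m pendant '[[[0,0,0],0,0],[[0,0,0],0,1],[[0,0,0],0,1],[[0,0,0],0,1],[[0,0,0],0,1],[[0,0,30],0,1],[[0,0,40],0,1],[[-25,0,40],0,1],[[-25,0,20],0,1],[[0,0,0],0,1]]'; python3 - <<'E'
from h import *
snap("wrist","w5"); snap("scene","s5"); snap("top","t5"); print(env.observe()["position"])
blue("s5",.035,.06); blue("t5",.035,.06)
b=cv2.imread("pics/s5.png")[150:270,250:410]; cv2.imwrite("pics/c5.png",np.hstack([cv2.resize(cv2.imread("pics/w5.png"),(400,300)),cv2.resize(b,(400,300),interpolation=3)]))
E
```

```text
time_s: 12.65
position: [0.5921, -0.1231, 0.1934]
tool_rot: [[-0.992, -0.129, -0.004], [-0.129, 0.992, -0.005], [0.005, -0.004, -1.0]]
ft_force: [0.1, -0.1, -0.5]
grip_width: 0.0856
[ 0.59265477 -0.12284942  0.19058193]
s5 blue [ 595.8 -128.9] [169.6  82.1] 7.11 z 0.0487 slope [ 0.0003 -0.0537  0.0476] 845
t5 blue [ 582.9 -109.6] [176.8  71.7] 38.29 z 0.0473 slope [-0.0107 -0.004   0.047 ] 262
```

View pics/c5.png

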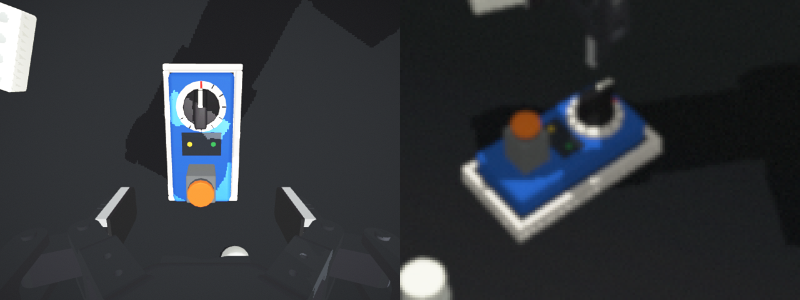

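The sampler sits flat in the dock: box top at z≈0.048, level slope, yaw matching the dock, white rim visible all round. Next I locate the dial.

```bash
python3 - <<'E'
from h import *
im=cv2.imread("pics/w5.png"); m=(im.min(2)>170).astype(np.uint8); m[:115]=0; m[215:]=0; m[:,:272]=0; m[:,372:]=0
n,l,st,ce=cv2.connectedComponentsWithStats(m)
i=1+np.argmax(st[1:,4]); print(st[i],ce[i])
x,y,w,h,_=st[i]
print(pt("w5",x+w/2,y+h/2,.058), pt("w5",201*1.6,106*1.6,.058)); print(proj("w5",[.5516,-.1338,.058]),proj("w5",[.6412,-.1225,.105]))
E
```

```text
[ 281  129   81   82 2193] [320.81623347 167.17419061]
[ 0.55149472 -0.13347549  0.058     ] [ 0.55119779 -0.13343821  0.058     ]
[321.04374672 170.08683501] [319.8184982  311.27194026]
```

The wrist camera and the fixed views agree on the dial axis: (0.5515, -0.1336).

```bash
python3 -m pendant '[[[-20,-5,-10],0,1],[[-20,-5,-30],0,1],[[0,0,-25],0,1],[[0,0,0],0,1]]'
```

```text
time_s: 13.3
position: [0.5528, -0.1327, 0.1189]
tool_rot: [[-0.991, -0.13, -0.014], [-0.13, 0.991, 0.0], [0.014, 0.002, -1.0]]
ft_force: [-0.5, -1.0, 0.8]
grip_width: 0.0853
```

```bash
python3 -m pendant '[[[-1,-1,-25],0,1],[[0,0,-15],0,1],[[0,0,-8],0,1],[[0,0,0],0,1]]'
```

```text
time_s: 13.8
position: [0.5544, -0.1341, 0.0707]
tool_rot: [[-0.991, -0.131, -0.011], [-0.131, 0.991, -0.001], [0.011, 0.0, -1.0]]
ft_force: [-0.6, 0.2, -0.5]
grip_width: 0.0855
```

```bash
python3 -m pendant '[[[-3,0,-2],0,1],[[0,0,0],0,-1],[[0,0,0],0,-1],[[0,0,0],0,-1],[[0,0,0],0,-1],[[0,0,0],0,-1],[[0,0,0],0,-1],[[0,0,0],0,-1]]' 50
```

```text
time_s: 14.8
position: [0.5521, -0.1342, 0.0707]
tool_rot: [[-0.991, -0.131, -0.008], [-0.131, 0.991, -0.002], [0.008, -0.001, -1.0]]
ft_force: [-0.4, 0.1, 0.2]
grip_width: 0.013
```

```bash
python3 -m pendant '[[[0,0,0],-0.13,-1],[[0,0,0],-0.13,-1],[[0,0,0],-0.13,-1],[[0,0,0],-0.13,-1],[[0,0,0],-0.13,-1],[[0,0,0],0,-1]]'
```

```text
time_s: 15.55
position: [0.5518, -0.1354, 0.0708]
tool_rot: [[-0.859, 0.512, -0.009], [0.512, 0.859, 0.001], [0.009, -0.004, -1.0]]
ft_force: [-0.6, 0.1, 0.9]
grip_width: 0.013
```

```bash
python3 -m pendant '[[[0,0.5,0],-0.14,-1],[[0,0.5,0],-0.14,-1],[[0,0,0],-0.14,-1],[[0,0,0],-0.14,-1],[[0,0,0],-0.14,-1],[[0,0,0],-0.14,-1],[[0,0,0],-0.14,-1],[[0,0,0],0,-1]]'
```

```text
time_s: 16.55
position: [0.5503, -0.136, 0.0708]
tool_rot: [[-0.049, 0.999, -0.009], [0.999, 0.049, 0.008], [0.008, -0.008, -1.0]]
ft_force: [-0.8, -0.1, 1.3]
grip_width: 0.0128
```

```bash
python3 -m pendant '[[[0.5,1,0],-0.14,-1],[[0.5,1,0],-0.14,-1],[[0,0,0],-0.14,-1],[[0,0,0],-0.14,-1],[[0,0,0],-0.14,-1],[[0,0,0],-0.14,-1],[[0,0,0],0,-1]]'
```

```text
time_s: 17.42
position: [0.5494, -0.1342, 0.0708]
tool_rot: [[0.704, 0.711, -0.005], [0.71, -0.704, 0.013], [0.006, -0.013, -1.0]]
ft_force: [0.4, 0.8, 1.6]
grip_width: 0.013
```

```bash
python3 -m pendant '[[[0,0,0],-0.13,-1],[[0,0,0],0,-1]]'
```

```text
time_s: 17.68
position: [0.5493, -0.1341, 0.0708]
tool_rot: [[0.784, 0.621, -0.004], [0.621, -0.784, 0.014], [0.006, -0.013, -1.0]]
ft_force: [-1.1, 0.2, 0.9]
grip_width: 0.0129
```

```bash
python3 -m pendant '[[[0,0,0],0,0],[[0,0,0],0,1],[[0,0,0],0,1],[[0,0,0],0,1],[[0,0,20],0,1],[[0,0,40],0,1],[[0,0,40],0.15,1],[[-20,0,40],0.15,1],[[-20,0,20],0.15,1],[[0,0,0],0,1]]'; python3 - <<'E'
from h import *
snap("wrist","w6"); snap("scene","s6"); snap("top","t6"); print(env.observe()["position"])
blue("s6",.035,.06)
for c in [[.6412,-.1225,.105],[.5516,-.1338,.092]]: print(proj("w6",c),proj("t6",c))
b=cv2.imread("pics/s6.png")[150:270,250:410]; t=cv2.imread("pics/t6.png")[215:335,320:480]
cv2.imwrite("pics/c6.png",np.hstack([cv2.resize(cv2.imread("pics/w6.png"),(400,300)),np.vstack([cv2.resize(b,(400,300),interpolation=3)])])); cv2.imwrite("pics/c7.png",cv2.resize(t,(640,480),interpolation=3))
E
```

```text
time_s: 18.92
position: [0.5081, -0.1339, 0.2348]
tool_rot: [[0.413, 0.911, -0.01], [0.911, -0.413, 0.008], [0.003, -0.013, -1.0]]
ft_force: [-0.5, -0.0, -0.4]
grip_width: 0.0853
[ 0.50847608 -0.1337506   0.23234952]
s6 blue [ 597.2 -128.1] [170.2  80.5] 7.06 z 0.0488 slope [-0.001  -0.0524  0.0476] 858
[494.442045   141.95293642] [382.30371466 246.18049497]
[379.93728109 205.14395354] [387.13526202 289.38481493]
```

View pics/c6.png

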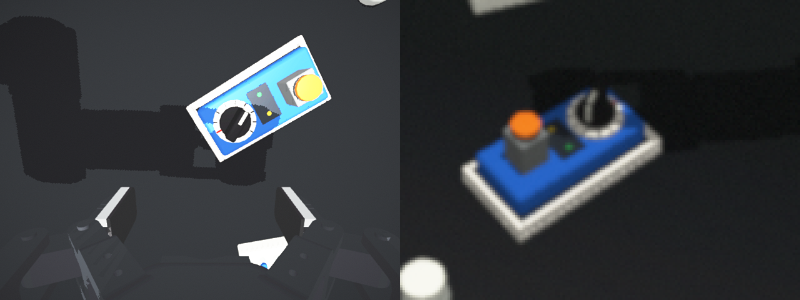

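Sampler still flat in the dock, mast home, pointer now towards the mast. I zoom in on the dial to count marks, and check the mast height and bystanders by numbers.

```bash
python3 - <<'E'
from h import *
np.set_printoptions(precision=4,suppress=True)
im=cv2.imread("pics/w6.png"); cv2.imwrite("pics/c8.png",cv2.resize(im[140:260,300:460],(800,600),interpolation=3))
for n,u,v in(("w6",494,138),):
    print("cap depth pt",pt(n,u,v))
def cl(n):
    d,K,R,o=load(n); v,u=np.mgrid[:480,:640]; return o+(np.stack([u,v,np.ones_like(u)],-1)@np.linalg.inv(K).T@R.T)*d[...,None]
P=cl("s6")
for nm,x0,x1,y0,y1 in(("bottle",.45,.65,.25,.45),("jar",.7,.85,-.1,.05),("rack",.4,.6,-.4,-.25)):
    m=(P[...,0]>x0)&(P[...,0]<x1)&(P[...,1]>y0)&(P[...,1]<y1)&(P[...,2]>.012); print(nm,P[m].mean(0))
E
```

```text
cap depth pt [ 0.6417 -0.1198  0.105 ]
bottle [0.5712 0.3869 0.0669]
jar [ 0.8011 -0.0419  0.041 ]
rack [ 0.5153 -0.379   0.0315]
```

View pics/c8.png

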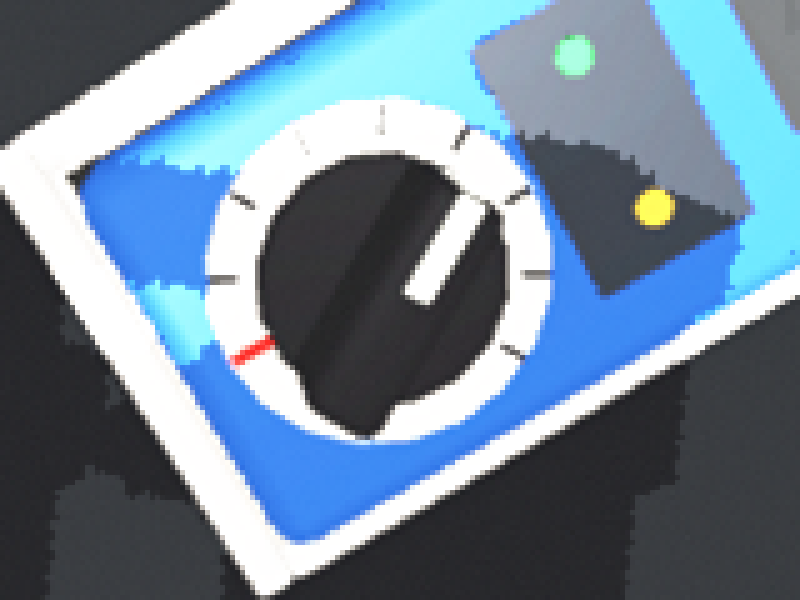

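The crop shows five marks clockwise from red: (222,280), (243,200), (303,140), (382,120) and (462,138). The pointer runs from (415,295) to (478,200), 33.6° from vertical against 31.8° for the fifth mark, so the dial is on click five. The cap top is at z=0.105, which is 8+97 mm, so the mast is home. Bystanders haven't moved, so I hand the job in.

```bash
python3 -c "
from rig import ticket; print(ticket.close_job())"
```

```text
the job is handed in; nothing more can be done
None
```

The air sampler is ready: its mast is pushed home, it sits in the charging dock with the gripper clear of it, and its dial is five clicks clockwise from the red mark. The job was handed in at about 19 s on the robot's clock.

- **Mast:** I pressed the cap down with shut fingers where the sampler stood. The force went from about 3 N to 8 N and then to a firm stop at z = 0.0965 m, so the inner tube went first. In the last check the cap top was at 0.105 m, which is the 8 mm dock floor plus 97 mm, so the mast is still home.
- **Dock:** I carried the sampler by its sleeve and released it. The box top is at about 0.048 m and its turn matches the dock's to within a few tenths of a degree. The white rim shows all round. It shifted by about 1 mm within the dock's play while I turned the dial.
- **Dial:** The wrist crop shows the pointer on the fifth mark, 33.6° from vertical against 31.8° for the mark itself.
- **Bystanders:** The bottle, rack and jar read within 0.5 mm of where they started.

**Checks that disagreed:**
- The top camera's view of the sampler was blocked by the arm after pickup, so its box fits there were unusable. I relied on the scene and wrist views instead.
- The scene view's fit also showed a sideways slope of about 0.05 on the box top, both while held and once docked. I took that as noise, because the height and the pictures looked flat.
- When lowering into the dock, the force reading stayed near -8 N although the arm had stopped descending, so I judged contact by height and let go there.

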